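Set the pot gauge with its knurled wheel

TASK

Set the pot gauge for the next batch of mugs: lay a fingertip lightly on top of the brass knurled wheel and roll it, without gripping it, in as many strokes as it takes, until the sliding jaw has closed up so far that its black pointer stands on the middle of the red gauge mark; then take the hand away. Work by the wheel only: do not push the jaw or the red mark, keep the gauge standing where it is, and leave everything else on the table alone.

Things in the scene. Friction and masses are not known exactly. Their poses are not given: they have to be found in the camera images.
- gauge: Pot gauge, a bench tool of about 3 kg standing loose on the table: dark steel foot plate 180 mm (its x) by 300 mm (its y), origin at the centre of the underside, z up. A dark blue bed of the same outline floats on springs above it, its top 34 mm up, and carries the rest: dark fixed jaw at the +y end (inner face at y = 115 mm), aluminium sliding jaw on the -y side.
- wheel: Brass knurled adjuster wheel, 60 mm in diameter, 26 mm wide, axle along the gauge's x; origin at its centre, at x = -54, y = 0, z = 78 mm on the gauge; its axes turn with it. Grey cheeks beside it (outer faces 24 mm either side of its middle) end 84 mm above the table. It turns easily (under 1 N at the rim) and stays where it is left.
- wheel_top (a point): Top of the knurled wheel, 108 mm above the table, the highest point of the gauge. Bed and wheel are sprung: pressed from above they sink about 1 mm per 0.6 N, 12 mm at most; 3 to 8 mm is a good press. Dragging the top towards the gauge's +y closes the jaw (towards +y), the other way opens it: 0.73 mm of jaw per mm of drag. Axes as the gauge's.
- jaw: Aluminium sliding jaw, 54 mm (gauge x) by 34 mm (gauge y), top 90 mm above the table; it slides along the gauge's y over 189 mm and is driven by the wheel only. Not to be touched.
- pointer (a point): Middle of the black pointer bar (4 mm wide) that sticks out of the sliding jaw towards the gauge's +x, 45 mm above the table. Compare its position along the gauge's y with mark. At the start it is 35 to 125 mm on the -y side of the mark.
- rider: Small black clip on the white scale strip along the +x edge of the gauge, carrying the red gauge mark. Its place along the strip differs from run to run. Not to be touched.
- mark (a point): Centre of the red gauge mark, a red bar 10 mm wide (gauge y) and 30 mm long (gauge x), its top 43 mm above the table, just beneath the path of the pointer; x, y, z axes are the gauge's.
- mug: Bystander: cream mug, 84 mm wide, 85 mm tall, with a handle; origin at the centre of the underside. Not to be moved.
- bowl: Bystander: white bowl, 116 mm wide, 48 mm tall; origin at the centre of the underside. Not to be moved.
- sponge: Bystander: yellow sponge block, 70 x 110 x 35 mm; origin at the centre of the underside. Not to be moved.
- knife: Bystander: flat wooden modelling knife, about 175 mm long, 8 mm thick; origin at the centre of the underside. Not to be moved.
- batten: Bystander: wooden batten, 30 x 260 x 22 mm; origin at the centre of the underside. Not to be moved.
- jar: Bystander: brown glaze jar with white lid, 68 mm wide, 75 mm tall; origin at the centre of the underside. Not to be moved.
- testcup: Bystander: small terracotta-pink fired cup, 66 mm wide, 60 mm tall; origin at the centre of the underside. Not to be moved.

How it is judged:
By the outcome, as a careful person would: the job done as asked, in the order asked, and still so for the second after the job is handed in, with the robot touching nothing.
It also fails if it takes over 48 s, if anything falls off the work surface, if the arm or the gripper's body presses on something with over 40 N, if the wrist force passes 120 N, or if a joint passes its speed limit or range.

ROBOT

A 6-joint arm with a two-finger parallel gripper is mounted at the origin on the work surface. World frame = base frame: x ahead of the robot, y to its left, z up, the work surface at z = 0. Lengths are in m, angles in degrees, forces in N, time in s.
With the tool pointing down it reaches from about 0.25 to 0.725 m from the base axis. Payload 9.7 kg.
Tool frame: the origin (TCP) lies midway between the tips of the shut fingers; the grasp point (between the pads) lies 19 mm behind it; z points along the fingers, y is the direction in which the jaws open and shut (so a half turn about z gives the same grasp; the last joint's range is limited). The gripper opens to 85 mm and grips with 20 to 120 N. Pads are 22 mm wide; open, the fingers measure 114 mm over their backs; the gripper's body (76 mm by 85 mm) begins 54 mm behind the grasp point. The pads swing forward as they close: fully open they stand 13 mm farther back than shut.
Start: joints at [-73.797, 4.979, 10.078, 95.1, 0, 90], TCP at [0.153, -0.528, 0.207] pointing down, gripper open.
Joint ranges: [-179.16, 179.16], [-48.56, 103.87], [-65.8, 70.77], [-126.05, 130.52], [-82.76, 87.17], [-180, 180]. Speed limits (degrees/s): [127.2, 127.2, 147.25, 180, 180, 180].

INTERFACE

Orientations are given as [roll, pitch, yaw] about the fixed x, y, z axes, in that order (R = Rz(yaw) Ry(pitch) Rx(roll)).
In Python, from workcell import bot, camera, recognise gives the robot as it stands. The module is installed in compiled form; this text tells all that it offers.
- The arm moves only by the tool apply_moves, never from a script. Its argument "targets" is one flat list of numbers, 7 for each row, row after row: the shift along the world's x, y, z in units of 30 mm (1.0 is 30 mm), then the turn, a rotation vector about the world's x, y, z in units of 6 degrees (1.0 is 6 degrees), then the opening, from 0 (shut) to 1 (fully open). A call has 1 to 5 rows; each row is the pose to reach, as a shift and turn from the pose commanded when the call began; what a row does not reach only later rows make up. A row lasts 1/10 s, in which the tool goes at most 50 mm and 8.59 degrees, less where a joint would pass 70% of its speed; a pose out of reach is approached as far as the arm can. A call with a gripper value outside its range is refused whole. The fingers move at their own pace and stop on an object; "newtons" is the grip in N (left out, the last holds). Time passes only in rows, so rows that repeat a pose let the fingers close. It gives the time, the measured TCP pose, the force and the opening at its end, in the units of the state.
- bot.get_obs(): the state, without advancing time (a new reading comes with each control period).
- camera(name): name is "scene" or "side" or "wrist"; returns a dict with "img" (384x512x3 uint8, red, green, blue), "intrinsics" (3x3 intrinsics, pixels), "origin" and "rotation" of the camera in the world. Camera axes: x right, y up, looking along -z (the intrinsics and any distortion apply to the point x, -y, -z); pixel columns grow to the right and rows downward; lengths in m; the calibration is good to about 2 mm. The wrist camera is an equidistant fisheye: a pixel r from the principal point sees the ray r / f radians off the axis. A picture is of the moment at which its call begins. There is no depth.
- bot.job_done(): hands the job in, once; it reports no verdict.
Trained networks look in the newest picture that a camera, given by its name, has taken for a name from the list of things; names that differ only in an ending like _2 or _b are one class to them, and where a whole thing is asked for, a point or a joint stands for the part that bears it (a point fixed in the world has none). Each returns a list of dicts, best first, with "conf" (0 to 1); they miss things now and then, are a little off and sometimes report something else, mostly with a low value. They report only what shows in the picture. A call takes as long as a camera call.
- recognise(query, camera): "box" ([left, top, right, bottom] in pixels, round what is visible of it).
The state is a dict: "time": time; "q": joint angles; "qd": joint speeds; "joint_efforts": joint torques, N m; "ee_pos": TCP position; "tcp_rot": TCP orientation; "wrist_force": force on the tool from outside, world axes, zero at the start; "torque": the same for the moment, N m; "opening": finger opening in m.
Only numpy, scipy, OpenCV 4.12 (cv2) and the standard library are available. Lean on these libraries where they do the work, as an engineer would, in place of code of your own. Each camera call takes 0.05 s, during which the arm holds its last target.

## Working session

There is one attempt and no reset: what is moved stays moved. The work goes in short steps, Python scripts to look and compute and a tool call to move; the robot and the scene stay as the last step left them, time stands still between calls to the robot, and variables do not carry over. Pictures are saved under pics/ and viewed, and the job is handed in when it is done.

Besides the shell and the picture viewer there is one more tool, called after ">>>" in YAML: its name, and indented under it one key for each argument. apply_moves: Moves the arm, as the interface text tells. Its arguments: {"type":"object","properties":{"targets":{"type":"array"},"newtons":{"type":"number"}},"required":["targets"]}

```bash
mkdir -p pics; cat > h.py <<'E'
import numpy as np,cv2
from workcell import bot,camera,recognise
def snap(n,f):
    c=camera(n); cv2.imwrite('pics/'+f+'.png',c['img'][:,:,::-1]); return c
def ray(c,u,v):
    K=np.array(c['intrinsics']);x=(u-K[0,2])/K[0,0];y=(v-K[1,2])/K[1,1]
    return np.array(c['rotation'])@np.array([x,-y,-1.])
def onz(c,u,v,z):
    d=ray(c,u,v);o=np.array(c['origin']);return o+d*(z-o[2])/d[2]
def proj(c,p):
    K=np.array(c['intrinsics']);q=np.array(c['rotation']).T@(np.array(p)-np.array(c['origin']))
    return K[0,0]*q[0]/-q[2]+K[0,2],K[1,1]*-q[1]/-q[2]+K[1,2]
E
python3 - <<'E'
from h import *
for n in ['scene','side']:
    c=snap(n,n+'0');print(n,c['origin'],c['intrinsics'],c['rotation'],[k for k in c])
    for q in ['gauge','wheel','wheel_top','jaw','pointer','mark','rider']:
        print(q,[(np.round(r['box'],1).tolist(),round(r['conf'],2)) for r in recognise(q,n)[:2]])
o=bot.get_obs();print(o)
E
```

```text
scene [ 1.3738285  -0.33578408  0.89398092] [[375.2413422    0.         251.38304408]
 [  0.         375.2413422  187.95388941]
 [  0.           0.           1.        ]] [48.25748892  0.94055387 64.25803326] ['img', 'intrinsics', 'origin', 'rotation']
gauge [([220.4, 167.1, 322.3, 234.2], 0.92), ([245.6, 189.7, 264.2, 211.5], 0.58)]
wheel [([254.0, 167.4, 272.2, 184.8], 0.56)]
wheel_top [([221.2, 167.6, 321.0, 231.5], 0.85)]
jaw [([320.0, 159.9, 347.5, 192.4], 0.52), ([244.6, 188.0, 264.4, 209.8], 0.51)]
pointer [([242.1, 189.3, 264.8, 209.4], 0.7)]
mark [([277.0, 211.9, 285.3, 217.8], 0.48)]
rider [([276.0, 209.1, 285.3, 219.6], 0.37)]
side [0.09008801 1.43464478 1.12681773] [[480.15434297   0.         254.20140357]
 [  0.         480.15434297 192.07227612]
 [  0.           0.           1.        ]] [  54.79032686   -0.48780429 -159.77345207] ['img', 'intrinsics', 'origin', 'rotation']
gauge [([216.7, 187.2, 288.6, 252.7], 0.82)]
wheel [([262.3, 203.1, 274.5, 215.9], 0.42)]
wheel_top [([220.9, 189.1, 285.9, 249.7], 0.73)]
jaw [([250.1, 192.4, 263.1, 204.9], 0.57)]
pointer [([244.7, 190.8, 265.1, 201.1], 0.59), ([218.7, 187.7, 288.9, 252.1], 0.34)]
mark []
rider []
{'time': 0.8, 'q': array([-7.37976708e+01,  4.97613692e+00,  1.00784465e+01,  9.50986194e+01,
        4.70008595e-04,  9.00011317e+01]), 'qd': array([ 0.05689371,  0.06195467, -0.00820284,  0.0362953 , -0.05318305,
       -0.05873831]), 'joint_efforts': array([ 2.96430851e-03, -5.20055258e+01,  4.64832509e+01,  1.50885870e-03,
        1.18782332e-04,  4.29389729e-06]), 'ee_pos': array([ 0.15346978, -0.52815722,  0.20701275]), 'tcp_rot': array([ 1.79996310e+02, -4.70081482e-04,  1.62011975e+01]), 'wrist_force': array([0.19073036, 0.11821647, 0.45700763]), 'torque': array([-0.00625369,  0.02895835,  0.03587016]), 'opening': 0.08543717879959085}
```

```bash
cat >> h.py <<'E'
from scipy.spatial.transform import Rotation as R
def _fix(c):
    c['rotation']=R.from_euler('xyz',np.array(c['rotation']),degrees=True).as_matrix(); return c
_cam=camera
def camera(n): return _fix(dict(_cam(n)))
E
python3 - <<'E'
import cv2
a=cv2.imread('pics/scene0.png');cv2.imwrite('pics/s0z.png',cv2.resize(a[150:250,205:340],None,fx=5.9,fy=5.9,interpolation=cv2.INTER_CUBIC))
a=cv2.imread('pics/side0.png');cv2.imwrite('pics/d0z.png',cv2.resize(a[175:265,200:310],None,fx=6.5,fy=6.5,interpolation=cv2.INTER_CUBIC))
E
```

```text
(no output)
```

View pics/scene0.png

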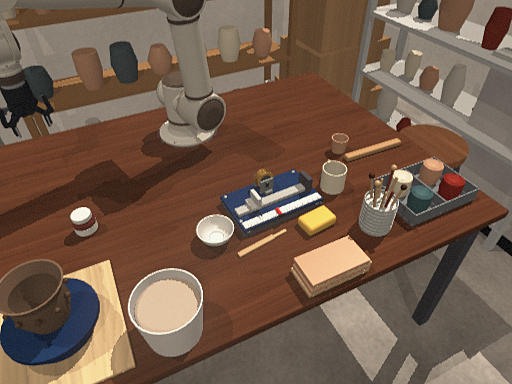

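View pics/s0z.png

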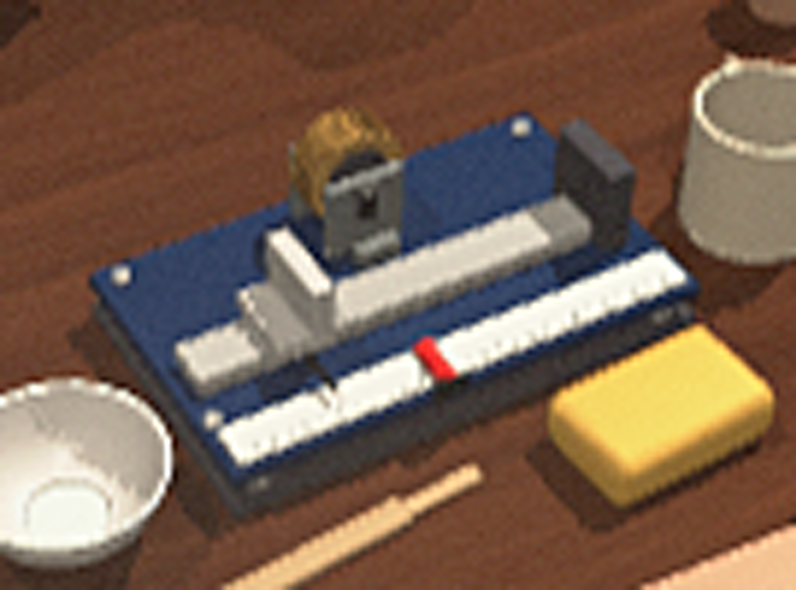

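View pics/d0z.png

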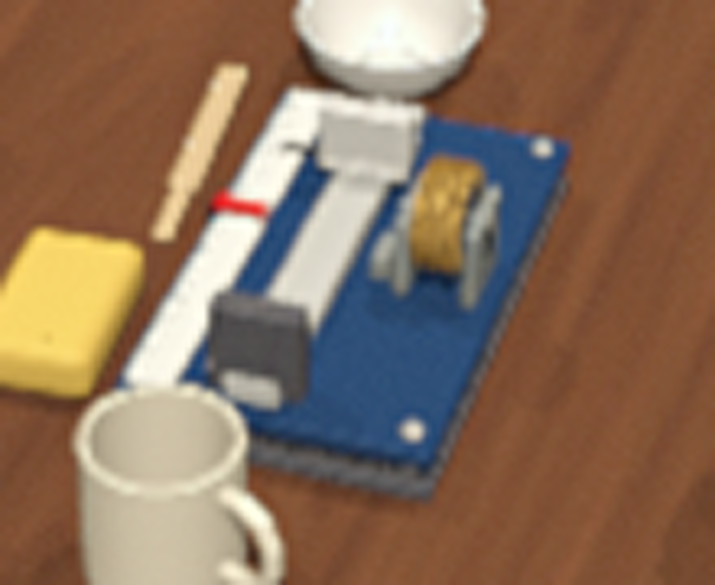

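View pics/side0.png

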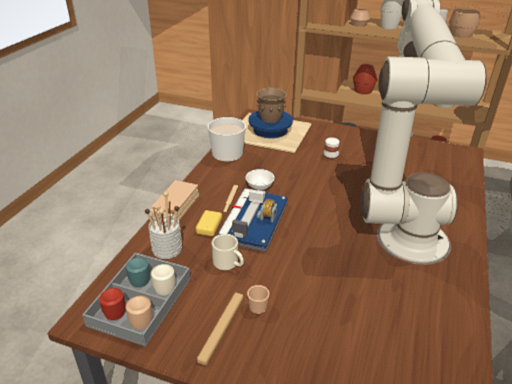

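```bash
cat > fit.py <<'E'
from h import *
from scipy.optimize import least_squares
s=camera('scene');d=camera('side')
S=lambda u,v:(205+(u+.5)/5.9-.5,150+(v+.5)/5.9-.5)
D=lambda u,v:(200+(u+.5)/6.5-.5,175+(v+.5)/6.5-.5)
obs=[(s,(-.09,-.15,.034),S(93,282)),(s,(-.09,.15,.034),S(530,113)),(s,(.09,.15,.034),S(697,290)),(s,(.09,-.15,.034),S(235,477)),
(d,(-.09,-.15,.034),D(570,148)),(d,(-.09,.15,.034),D(430,470)),(d,(.09,-.15,.034),D(290,88)),
(s,(-.054,0,.108),S(345,108))]
def W(p,g): 
    c,t=np.cos(p[2]),np.sin(p[2]);return [p[0]+c*g[0]-t*g[1],p[1]+t*g[0]+c*g[1],g[2]]
f=lambda p:np.concatenate([np.array(proj(c,W(p,g)))-o for c,g,o in obs])
r=least_squares(f,[.6,.1,0.2],loss='soft_l1');p=r.x
print(p,np.degrees(p[2]));print(np.round(f(p).reshape(-1,2),1))
np.save('pose.npy',p)
def G(c,uv,z):
    w=onz(c,*uv,z)[:2]-p[:2];a,b=np.cos(p[2]),np.sin(p[2]);return np.array([a*w[0]+b*w[1],-b*w[0]+a*w[1]])
print('mark',G(s,S(436,359),.043),G(d,D(240,206),.043)); print('ptr',G(s,S(319,378),.045),G(s,S(305,358),.045),G(d,D(295,148),.045))
print('wheeltop',W(p,(-.054,0,.108)))
E
python3 fit.py
```

```text
[0.56853941 0.1119822  0.04317714] 2.473867626050164
[[-0.7 -2. ]
 [ 0.1 -0.7]
 [ 1.4 -1.2]
 [-0.2 -0.1]
 [ 0.4 -1.1]
 [-0.1 -2. ]
 [-0.2 -0.2]
 [ 0.7  2.6]]
mark [ 0.07518011 -0.01896513] [ 0.07348704 -0.0144012 ]
ptr [ 0.05864153 -0.08205193] [ 0.04179545 -0.08134143] [ 0.06075689 -0.0760459 ]
wheeltop [np.float64(0.5145897376708485), np.float64(0.10965135699204212), 0.108]
```

>>> apply_moves:
  targets: [0.8,1.4,0,0,0,0.85,0,1.6,2.8,0,0,0,1.7,0,2.4,4.2,0,0,0,2.55,0,3.2,5.6,0,0,0,3.4,0,4,7,0,0,0,4.25,0]

```text
time: 1.4
ee_pos: [0.2739, -0.3165, 0.2071]
tcp_rot: [180.0, -0.0, 41.9]
wrist_force: [1.4, -0.1, -0.1]
opening: 0.0122
```

>>> apply_moves:
  targets: [0.8,1.4,0,0,0,0.85,0,1.6,2.8,0,0,0,1.7,0,2.4,4.2,0,0,0,2.55,0,3.2,5.6,0,0,0,3.4,0,4,7,0,0,0,4.25,0]

```text
time: 1.9
ee_pos: [0.3941, -0.1062, 0.2073]
tcp_rot: [179.9, -0.0, 67.4]
wrist_force: [0.1, -1.2, -0.0]
opening: 0.0001
```

>>> apply_moves:
  targets: [0.8,1.4,0,0,0,0.85,0,1.6,2.8,0,0,0,1.7,0,2.4,4.2,0,0,0,2.55,0,3.2,5.4,0,0,0,3.4,0,4,6.4,0,0,0,4.2,0]

```text
time: 2.4
ee_pos: [0.5141, 0.0862, 0.2071]
tcp_rot: [180.0, -0.0, 92.7]
wrist_force: [1.2, -0.9, 0.0]
opening: -0.0002
```

```bash
python3 - <<'E'
from h import *
import h
c=camera('wrist');cv2.imwrite('pics/w1.png',c['img'][:,:,::-1]);print(c['origin'],R.from_matrix(c['rotation']).as_euler('xyz',degrees=True),c['intrinsics'])
c=camera('scene');cv2.imwrite('pics/s1.png',c['img'][:,:,::-1])
o=bot.get_obs();print(o['time'],o['ee_pos'],o['tcp_rot'],o['wrist_force'],o['opening'])
E
```

```text
[0.50984431 0.1655365  0.37475396] [-17.89320873  -0.0387151    2.73249519] [[297.31863964   0.         255.08714161]
 [  0.         297.31863964 193.62066217]
 [  0.           0.           1.        ]]
2.5 [0.51511816 0.08709533 0.20557111] [-1.79931555e+02 -2.40919466e-02  9.27655281e+01] [-1.00736432 -0.12745784  0.10329184] -0.00028207079349091175
```

View pics/w1.png

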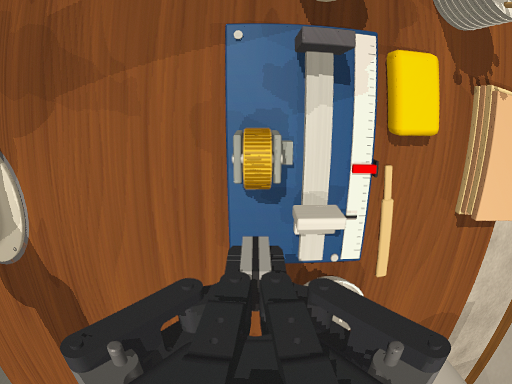

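View pics/s1.png

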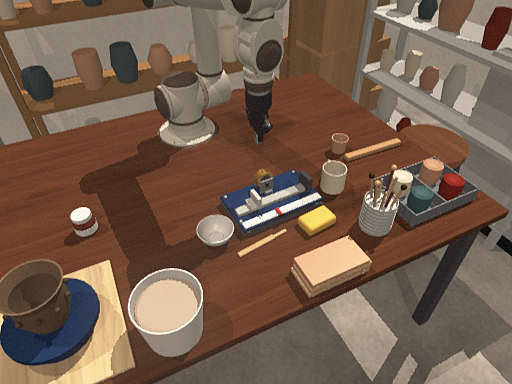

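```bash
cat >> h.py <<'E'
def onzw(c,u,v,z):
    K=np.array(c['intrinsics']);x=(u-K[0,2])/K[0,0];y=(v-K[1,2])/K[1,1];t=np.hypot(x,y);k=np.sinc(t/np.pi)
    d=c['rotation']@np.array([x*k,-y*k,-np.cos(t)]);o=np.array(c['origin']);return o+d*(z-o[2])/d[2]
E
python3 - <<'E'
import cv2
a=cv2.imread('pics/w1.png')
cv2.imwrite('pics/w1a.png',cv2.resize(a[15:275,215:395],None,fx=2.3,fy=2.3,interpolation=cv2.INTER_CUBIC))
cv2.imwrite('pics/w1b.png',cv2.resize(a[150:230,320:390],None,fx=7,fy=7,interpolation=cv2.INTER_CUBIC))
E
```

```text
(no output)
```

View pics/w1a.png

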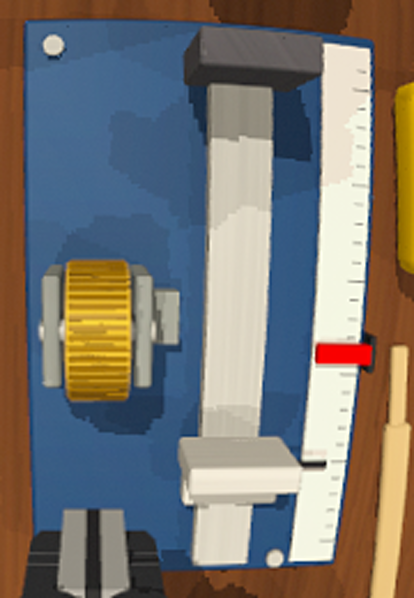

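View pics/w1b.png

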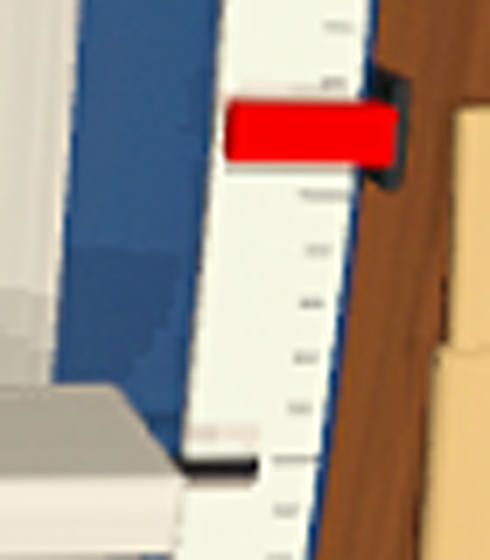

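```bash
python3 - <<'E'
from h import *
from scipy.optimize import least_squares
c=camera('wrist')
A=lambda u,v:(215+(u+.5)/2.3-.5,15+(v+.5)/2.3-.5)
B=lambda u,v:(320+(u+.5)/7-.5,150+(v+.5)/7-.5)
P=[onzw(c,*A(*a),.034)[:2] for a in [(26,20),(375,40),(331,566)]]
for q in P: print(q)
print([np.linalg.norm(P[0]-P[1]),np.linalg.norm(P[1]-P[2])])
g=np.array([(-.09,.15),(.09,.15),(.09,-.15)])
def f(p):
    r=np.array([[np.cos(p[2]),-np.sin(p[2])],[np.sin(p[2]),np.cos(p[2])]]);return ((g@r.T+p[:2])-P).ravel()
p=least_squares(f,[.57,.11,.04]).x;print(p,np.degrees(p[2]),np.round(f(p)*1000,1));np.save('pose.npy',p)
def G(w):
    w=w[:2]-p[:2];a,b=np.cos(p[2]),np.sin(p[2]);return np.array([a*w[0]+b*w[1],-b*w[0]+a*w[1]])
m=G(onzw(c,*B(312,133),.043));q=G(onzw(c,*B(220,468),.045));print('mark',m,'ptr',q,m[1]-q[1])
for a in [(66,330),(132,330),(99,330)]: print(onzw(c,*A(*a),.108),G(onzw(c,*A(*a),.108)))
for a in [(99,258),(99,402)]: print(onzw(c,*A(*a),.078),G(onzw(c,*A(*a),.085)))
E
```

```text
[0.4736495  0.25569713]
[0.65086652 0.26430907]
[ 0.66339432 -0.03316024]
[np.float64(0.1774261457502483), np.float64(0.2977329910896375)]
[0.56811068 0.11105844 0.04228749] 2.4228944831591943 [-1.8  1.4  0.8  0.4  1.  -1.8]
mark [ 0.07533377 -0.01660253] ptr [ 0.06437682 -0.07700374] 0.06040120890358355
[0.5026778  0.11410016 0.108     ] [-0.0652458   0.00580517]
[0.52869121 0.11539846 0.108     ] [-0.03920075  0.00600259]
[0.51568092 0.11472368 0.108     ] [-0.05222794  0.00587842]
[0.51460265 0.14058392 0.078     ] [-0.05227172  0.03237508]
[0.5179081  0.07585136 0.078     ] [-0.0517192 -0.0309028]
```

>>> apply_moves:
  targets: [0.05,0.37,-1.5,0,0,0,0,0.05,0.37,-2.7,0,0,0,0,0.05,0.37,-3.1,0,0,0,0,0.05,0.37,-3.43,0,0,0,0,0.05,0.37,-3.43,0,0,0,0]

```text
time: 3.05
ee_pos: [0.5149, 0.0944, 0.1044]
tcp_rot: [180.0, 0.0, 92.3]
wrist_force: [-1.2, 0.4, -0.1]
opening: 0.0002
```

```bash
python3 - <<'E'
from h import *
c=camera('wrist');a=c['img'][:,:,::-1];cv2.imwrite('pics/w2.png',a)
o=bot.get_obs();print(o['time'],o['ee_pos'],o['tcp_rot'],o['wrist_force'],o['opening'])
E
```

```text
3.1 [0.51531879 0.09457418 0.10532769] [ 1.79924851e+02 -9.38245412e-03  9.23542349e+01] [0.06459685 0.31402364 0.64681328] -0.00013257063179762996
```

View pics/w2.png

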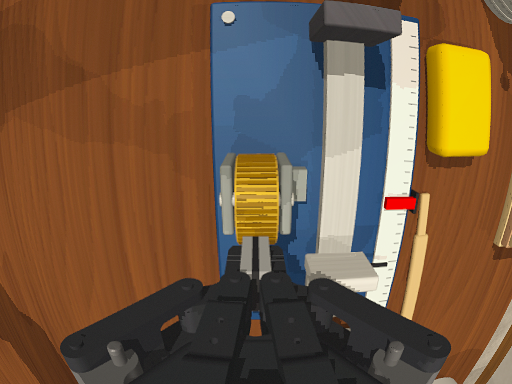

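>>> apply_moves:
  targets: [-0.007,0.17,-0.05,0,0,0,0,-0.014,0.33,-0.08,0,0,0,0,-0.014,0.33,-0.08,0,0,0,0]

```text
time: 3.4
ee_pos: [0.5148, 0.1056, 0.1023]
tcp_rot: [179.9, -0.0, 92.4]
wrist_force: [-0.6, 0.5, -0.8]
opening: 0.0002
```

```bash
python3 - <<'E'
from h import *
c=camera('wrist');a=c['img'][:,:,::-1];cv2.imwrite('pics/w3.png',a)
cv2.imwrite('pics/w3z.png',cv2.resize(a[130:300,190:440],None,fx=3,fy=3,interpolation=cv2.INTER_CUBIC))
o=bot.get_obs();print(o['time'],o['ee_pos'],o['tcp_rot'],o['wrist_force'],o['opening'])
E
```

```text
3.45 [0.51478473 0.10533123 0.10220393] [ 1.79956183e+02 -6.65735708e-03  9.24408700e+01] [ 0.38851442 -0.23452772 -0.09935494] 0.00021178109957547173
```

View pics/w3z.png

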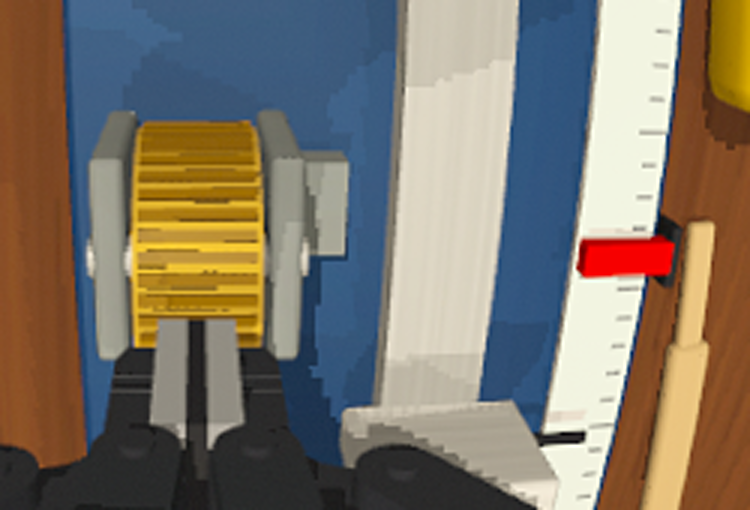

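```bash
python3 - <<'E'
from h import *
c=camera('wrist');print(c['origin'])
for n,u,v,z in [('tip',197,320,.102),('axL',90,258,.078),('axR',304,258,.078),('wheel far',197,122,.078),('tipZ130',197,320,.12)]:
    print(n,onzw(c,190+u/3-.33,130+v/3-.33,z))
print(bot.get_obs()['wrist_force'])
E
```

```text
[0.51077519 0.18463519 0.26985802]
tip [0.51464766 0.10239998 0.102     ]
axL [0.48958609 0.10550116 0.078     ]
axR [0.5394372  0.10764045 0.078     ]
wheel far [0.51309428 0.13896161 0.078     ]
tipZ130 [0.5142324  0.11121834 0.12      ]
[-0.8025258   0.54992109  0.14782959]
```

```bash
python3 - <<'E'
from h import *
c=camera('side');a=c['img'][:,:,::-1];cv2.imwrite('pics/d3z.png',cv2.resize(a[165:265,200:320],None,fx=6,fy=6,interpolation=cv2.INTER_CUBIC))
c=camera('scene');a=c['img'][:,:,::-1];cv2.imwrite('pics/s3z.png',cv2.resize(a[130:240,210:340],None,fx=5.4,fy=5.4,interpolation=cv2.INTER_CUBIC))
print(bot.get_obs()['wrist_force'])
E
```

```text
[-0.84985418  0.73105187 -0.00838312]
```

View pics/d3z.png

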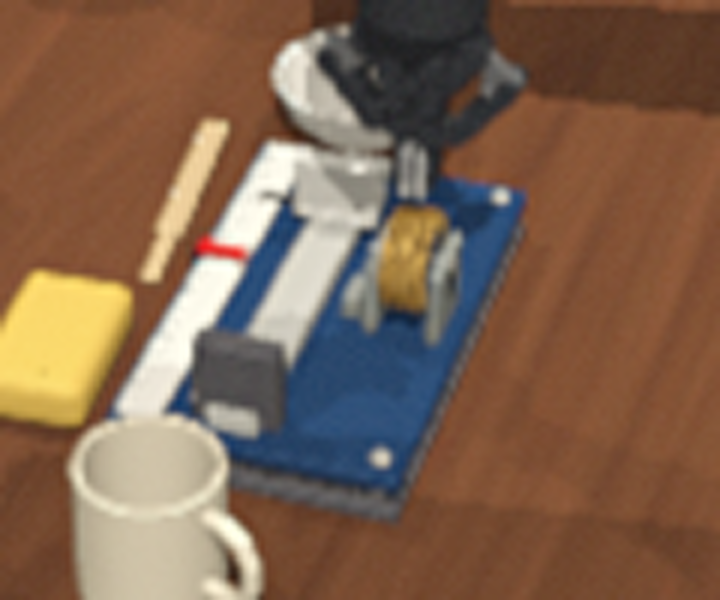

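View pics/s3z.png

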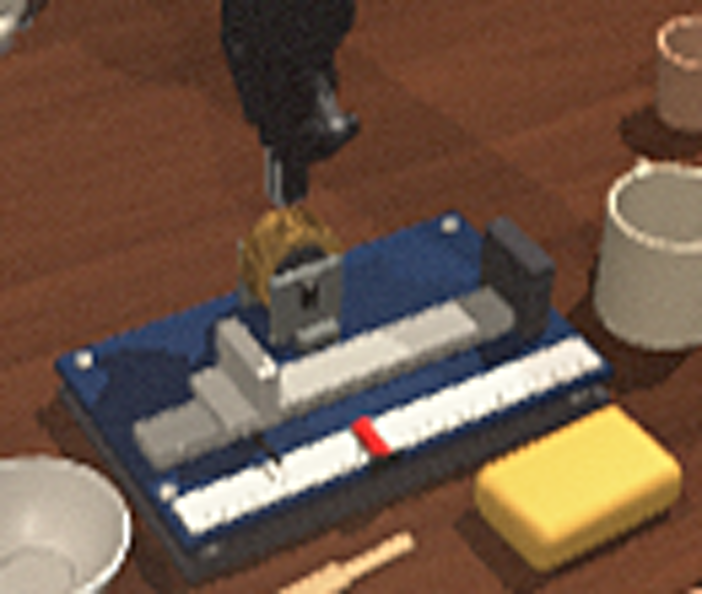

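>>> apply_moves:
  targets: [0,0,-0.15,0,0,0,0,0,0,-0.25,0,0,0,0,0,0,-0.25,0,0,0,0]

```text
time: 3.9
ee_pos: [0.5142, 0.1047, 0.0934]
tcp_rot: [-179.9, 0.0, 92.4]
wrist_force: [0.2, 0.1, 0.3]
opening: 0.0001
```

>>> apply_moves:
  targets: [0,0,-0.1,0,0,0,0,0,0,-0.2,0,0,0,0,0,0,-0.2,0,0,0,0]

```text
time: 4.2
ee_pos: [0.5143, 0.1048, 0.0877]
tcp_rot: [-180.0, 0.0, 92.4]
wrist_force: [-0.1, -0.7, -0.3]
opening: -0.0001
```

```bash
python3 - <<'E'
from h import *
c=camera('scene');a=c['img'][:,:,::-1];cv2.imwrite('pics/s4z.png',cv2.resize(a[130:240,210:340],None,fx=5.4,fy=5.4,interpolation=cv2.INTER_CUBIC))
c=camera('wrist');a=c['img'][:,:,::-1];cv2.imwrite('pics/w4z.png',cv2.resize(a[130:300,190:440],None,fx=3,fy=3,interpolation=cv2.INTER_CUBIC))
o=bot.get_obs();print(o['wrist_force'],o['ee_pos'],o['joint_efforts'],o['q'])
E
```

```text
[-0.1131528   0.60996382 -0.13245559] [0.51445899 0.10483362 0.08807391] [-5.79039814e-03 -4.77212405e+01  4.66865194e+01 -2.02666980e-02
 -1.41304454e-04 -7.61133833e-05] [ 1.15170745e+01  8.87737838e-01 -7.32449227e+00  8.18021470e+01
  1.10507787e-03  9.91129601e+01]
```

View pics/s4z.png

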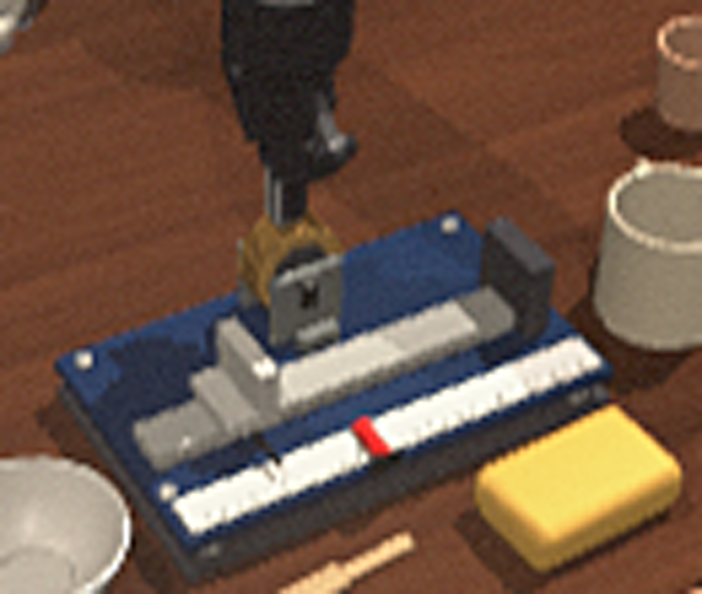

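View pics/w4z.png

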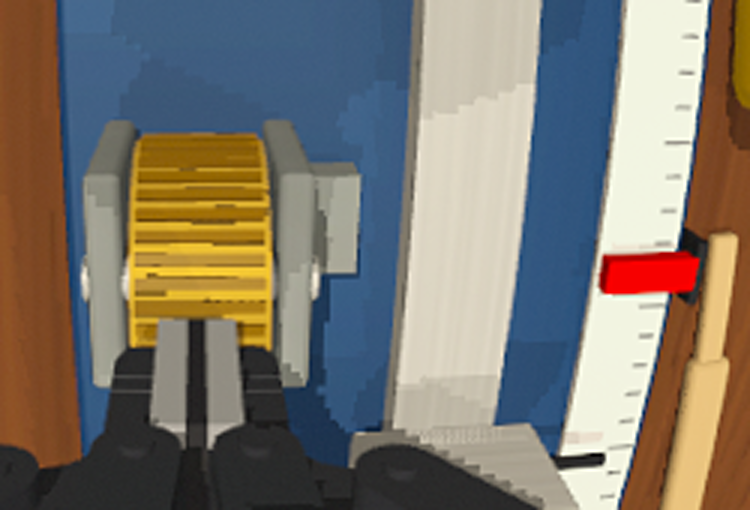

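```bash
python3 - <<'E'
from h import *
s=camera('scene');d=camera('side')
def tri(a,b):
    A=[];B=[]
    for c,uv in((s,a),(d,b)):
        r=ray(c,*uv);r/=np.linalg.norm(r);M=np.eye(3)-np.outer(r,r);A.append(M);B.append(M@c['origin'])
    x=np.linalg.lstsq(np.vstack(A),np.hstack(B),rcond=None)[0];return x
S=lambda u,v:(210+(u+.5)/5.4-.5,130+(v+.5)/5.4-.5)
D=lambda u,v:(200+(u+.5)/6-.5,165+(v+.5)/6-.5)
print('tip@.1053,.102',tri(S(288,203),D(412,196)))
print('cheek top corner R far', tri(S(338,262),D(375,250)))
print('screw far -x -y',tri(S(85,360),D(502,197)),'screw -x+y',tri(S(450,224),D(380,458)))
p=(.515,.109,.108);print(proj(s,p),proj(d,p),S(288,203),D(412,196))
p=(.515,.105,.102);print('tcp',proj(s,p),proj(d,p))
cv2.imwrite('pics/d5z.png',cv2.resize(d['img'][165:265,200:320,::-1],None,fx=6,fy=6,interpolation=cv2.INTER_CUBIC))
E
```

```text
tip@.1053,.102 [0.51552217 0.10716394 0.12255812]
cheek top corner R far [0.53604007 0.1266956  0.087324  ]
screw far -x -y [ 0.49849293 -0.026766    0.0349529 ] screw -x+y [0.48675869 0.24313001 0.03558557]
(np.float64(263.6076502380336), np.float64(170.5752999091774)) (np.float64(268.38682408820847), np.float64(200.68136812341953)) (262.9259259259259, 167.1851851851852) (268.25, 197.25)
tcp (np.float64(262.52640161741994), np.float64(172.3217389810865)) (np.float64(268.7027882336358), np.float64(201.4112199700136))
```

View pics/d5z.png

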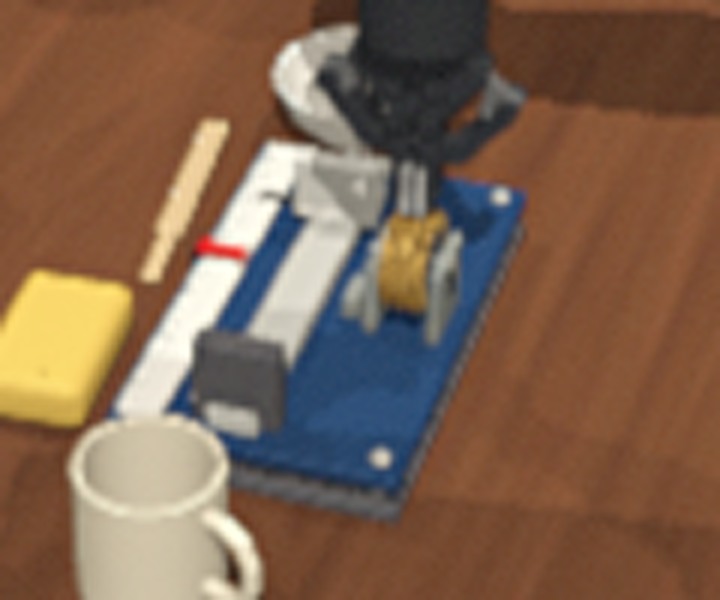

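>>> apply_moves:
  targets: [0,0,-0.08,0,0,0,0,0,0,-0.15,0,0,0,0,0,0,-0.15,0,0,0,0]

```text
time: 4.7
ee_pos: [0.5144, 0.1048, 0.0833]
tcp_rot: [-180.0, 0.0, 92.4]
wrist_force: [-0.2, 0.3, 0.1]
opening: -0.0002
```

>>> apply_moves:
  targets: [0,0,-0.08,0,0,0,0,0,0,-0.12,0,0,0,0,0,0,-0.12,0,0,0,0]

```text
time: 5.0
ee_pos: [0.5146, 0.1049, 0.0801]
tcp_rot: [180.0, -0.0, 92.4]
wrist_force: [-0.2, -0.5, 2.1]
opening: -0.0001
```

```bash
python3 - <<'E'
from h import *
o=bot.get_obs();print(o['wrist_force'],o['ee_pos'],o['joint_efforts'])
s=camera('scene');d=camera('side');w=camera('wrist')
a=[cv2.resize(s['img'][140:220,230:330],(500,400),interpolation=2),cv2.resize(d['img'][175:255,220:290][:60],(300,257),interpolation=2)]
b=np.zeros((400,800,3),np.uint8);b[:,:500]=a[0];b[:257,500:]=a[1];cv2.imwrite('pics/c6.png',b[:,:,::-1])
cv2.imwrite('pics/w6z.png',cv2.resize(w['img'][130:300,190:440,::-1],None,fx=3,fy=3,interpolation=cv2.INTER_CUBIC))
E
```

```text
[-0.19449558 -0.54385263  2.07341067] [0.51459369 0.1048899  0.08006187] [-1.29521599e-03 -4.67606270e+01  4.57923031e+01 -2.06850255e-01
 -4.21333956e-03  8.56051192e-04]
```

View pics/c6.png

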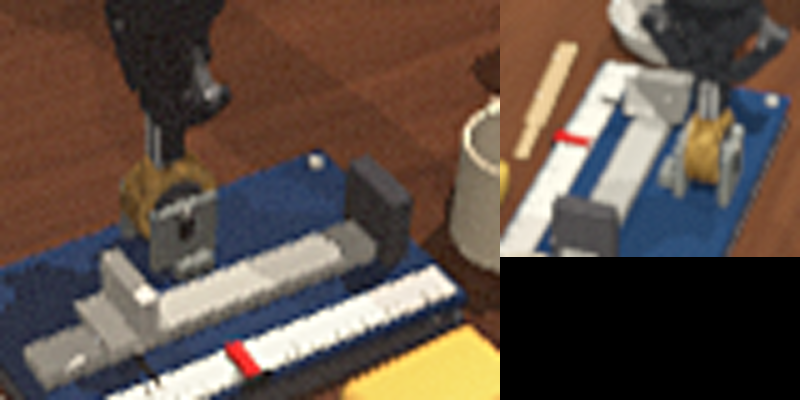

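View pics/w6z.png

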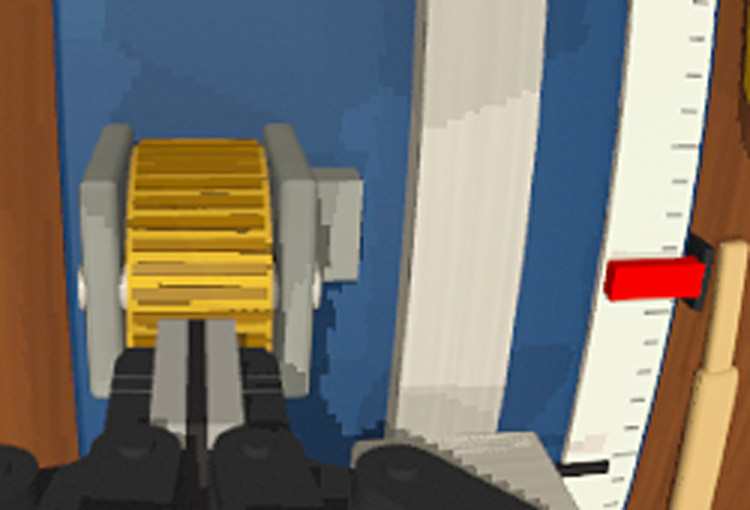

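>>> apply_moves:
  targets: [0,0,-0.05,0,0,0,0,-0.006,0.15,-0.05,0,0,0,0,-0.012,0.3,-0.05,0,0,0,0,-0.018,0.45,-0.05,0,0,0,0,-0.018,0.45,-0.05,0,0,0,0]

```text
time: 5.65
ee_pos: [0.5139, 0.1192, 0.0786]
tcp_rot: [-180.0, -0.0, 92.5]
wrist_force: [-1.3, 1.3, 2.6]
opening: -0.0001
```

```bash
cat > gap.py <<'E'
import sys
from h import *
o=bot.get_obs();print(o['time'],o['wrist_force'],o['ee_pos'])
n=sys.argv[1];w=camera('wrist');I=w['img'].astype(int)
cv2.imwrite('pics/'+n+'.png',cv2.resize(w['img'][130:300,190:440,::-1],None,fx=3,fy=3,interpolation=cv2.INTER_CUBIC))
p=np.load('pose.npy')
def G(a):
    a=a[:2]-p[:2];c,b=np.cos(p[2]),np.sin(p[2]);return np.array([c*a[0]+b*a[1],-b*a[0]+c*a[1]])
r=(I[:,:,0]>170)&(I[:,:,1]<60)&(I[:,:,2]<60);r[:,:330]=0
k,l,st,ce=cv2.connectedComponentsWithStats(r.astype(np.uint8));i=1+np.argmax(st[1:,4]);print('mark px',ce[i],st[i])
mk=G(onzw(w,*ce[i],.043));print('mark',mk)
# dark pointer over white strip: sample lines at gauge x
mx=w
def px(g,z):
    c,b=np.cos(p[2]),np.sin(p[2]);q=np.array([p[0]+c*g[0]-b*g[1],p[1]+b*g[0]+c*g[1],z])
    v=w['rotation'].T@(q-w['origin']);t=np.arctan2(np.hypot(v[0],v[1]),-v[2]);K=w['intrinsics'];s=t/np.hypot(v[0],v[1])
    return K[0][0]*s*v[0]+K[0][2],-K[1][1]*s*v[1]+K[1][2]
ys=np.arange(-.13,.08,.0004);g=w['img'].mean(2).astype(np.float32)
for x in (.058,.060,.062,.064,.066):
    uv=np.array([px((x,y),.045) for y in ys],np.float32)
    v=cv2.remap(g,uv[None,:,0].copy(),uv[None,:,1].copy(),1)[0]
    ok=(v<120)&(uv[:,1]<384)
    # exclude red
    rr=cv2.remap(w['img'][:,:,0].astype(np.float32),uv[None,:,0].copy(),uv[None,:,1].copy(),1)[0]
    d=np.where(ok&(rr<120),120-v,0)
    d[np.abs(ys)>.1]=0
    j=np.flatnonzero(d>30)
    if len(j): print(x,'ptr y',round(float((ys*d).sum()/d.sum()),4),'span',ys[j[0]],ys[j[-1]],'gap mm',round(1000*float(mk[1]-(ys*d).sum()/d.sum()),1))
E
python3 gap.py w7
```

```text
5.65 [-1.28692446  1.2662316   2.58032562] [0.51393447 0.11922225 0.07857473]
mark px [405.89385475 238.04748603] [391 231  31  14 358]
mark [ 0.07232784 -0.0147754 ]
0.058 ptr y -0.0863 span -0.09999999999999915 -0.06279999999999808 gap mm 71.5
0.06 ptr y -0.0859 span -0.09999999999999915 -0.06279999999999808 gap mm 71.1
0.062 ptr y -0.0863 span -0.09999999999999915 -0.06279999999999808 gap mm 71.5
0.064 ptr y -0.0867 span -0.09999999999999915 -0.06319999999999809 gap mm 71.9
0.066 ptr y -0.0876 span -0.09999999999999915 -0.06319999999999809 gap mm 72.8
```

View pics/w7.png

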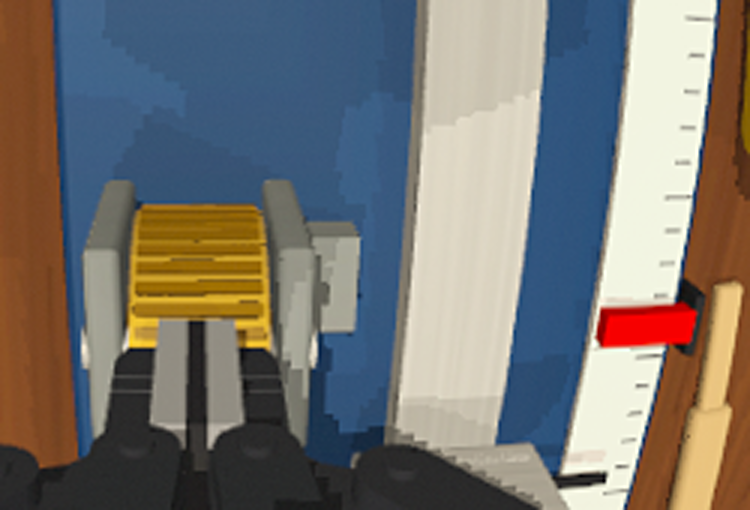

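```bash
python3 - <<'E'
s=open('gap.py').read()
a=s.index("    j=np.flatnonzero")
s=s[:a]+"""    j=np.flatnonzero(d>20)
    if len(j):
        e=j[-1]
        if e>0 and x<0: pass
        b=e
        while d[b]>0 and b>0:b-=1
        q=(ys[b:e+1]*d[b:e+1]).sum()/d[b:e+1].sum();print(x,'ptr',round(float(q),4),'width',round(1000*float(ys[e]-ys[b]),1),'gap mm',round(1000*float(mk[1]-q),1))
"""
open('gap.py','w').write(s)
E
python3 gap.py w7b
```

```text
5.7 [-1.04452085  1.5399508   3.04767212] [0.51392099 0.11902957 0.07857737]
mark px [405.68119891 237.77111717] [391 231  31  14 367]
mark [ 0.07205589 -0.01468013]
0.058 ptr -0.065 width 4.0 gap mm 50.3
0.06 ptr -0.0649 width 4.8 gap mm 50.2
0.062 ptr -0.065 width 4.8 gap mm 50.3
0.064 ptr -0.065 width 4.8 gap mm 50.3
0.066 ptr -0.0649 width 4.4 gap mm 50.2
```

>>> apply_moves:
  targets: [0,0,0.5,0,0,0,0,0.02,-0.4,0.5,0,0,0,0,0.034,-0.8,0.5,0,0,0,0,0.034,-0.8,0.2,0,0,0,0,0.034,-0.8,0,0,0,0,0]

```text
time: 6.25
ee_pos: [0.5152, 0.0935, 0.0777]
tcp_rot: [180.0, 0.0, 92.3]
wrist_force: [1.8, -0.7, 3.6]
opening: 0.0004
```

>>> apply_moves:
  targets: [0,0,0,0,0,0,0,-0.01,0.22,0,0,0,0,0,-0.019,0.45,0,0,0,0,0,-0.028,0.68,0,0,0,0,0,-0.038,0.9,0,0,0,0,0]

```text
time: 6.75
ee_pos: [0.5137, 0.1223, 0.0786]
tcp_rot: [-180.0, -0.0, 92.4]
wrist_force: [-1.0, -1.3, 1.4]
opening: 0.0001
```

```bash
python3 gap.py w8
```

```text
6.75 [-1.02008867 -1.27629301  1.42510836] [0.51366178 0.12233581 0.07862415]
mark px [405.77235772 241.54471545] [390 235  32  14 369]
mark [ 0.0728475  -0.01499505]
0.058 ptr -0.0443 width 4.4 gap mm 29.3
0.06 ptr -0.0443 width 4.0 gap mm 29.3
0.062 ptr -0.0443 width 3.6 gap mm 29.3
0.064 ptr -0.044 width 4.4 gap mm 29.0
0.066 ptr -0.044 width 4.0 gap mm 29.1
```

View pics/w8.png

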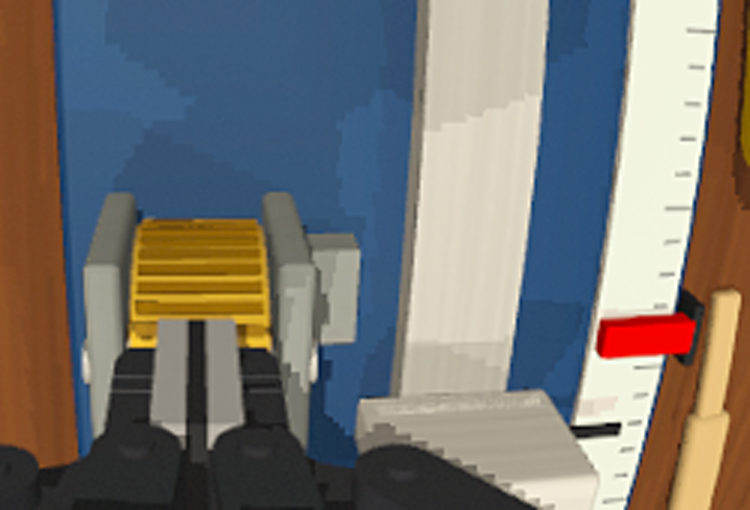

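>>> apply_moves:
  targets: [0,0,0.5,0,0,0,0,0.02,-0.45,0.5,0,0,0,0,0.038,-0.9,0.5,0,0,0,0,0.038,-0.9,0.2,0,0,0,0,0.038,-0.9,0,0,0,0,0]

```text
time: 7.3
ee_pos: [0.5152, 0.0933, 0.0778]
tcp_rot: [180.0, 0.0, 92.3]
wrist_force: [1.3, -1.2, 3.3]
opening: -0.0003
```

>>> apply_moves:
  targets: [0,0,0,0,0,0,0,-0.01,0.22,0,0,0,0,0,-0.019,0.45,0,0,0,0,0,-0.028,0.65,0,0,0,0,0,-0.036,0.85,0,0,0,0,0]

```text
time: 7.8
ee_pos: [0.5137, 0.1208, 0.0787]
tcp_rot: [-180.0, -0.0, 92.4]
wrist_force: [-0.7, -1.5, 2.8]
opening: -0.0004
```

```bash
python3 gap.py w9
```

```text
7.8 [-0.67020651 -1.5092245   2.77446079] [0.51374162 0.12082265 0.07865032]
mark px [405.88705234 239.76033058] [391 233  31  14 363]
mark [ 0.07261403 -0.0148702 ]
0.058 ptr -0.023 width 4.4 gap mm 8.1
0.06 ptr -0.0228 width 4.8 gap mm 7.9
0.062 ptr -0.0226 width 4.4 gap mm 7.8
0.064 ptr -0.0226 width 4.4 gap mm 7.8
0.066 ptr -0.0227 width 4.8 gap mm 7.9
```

View pics/w9.png

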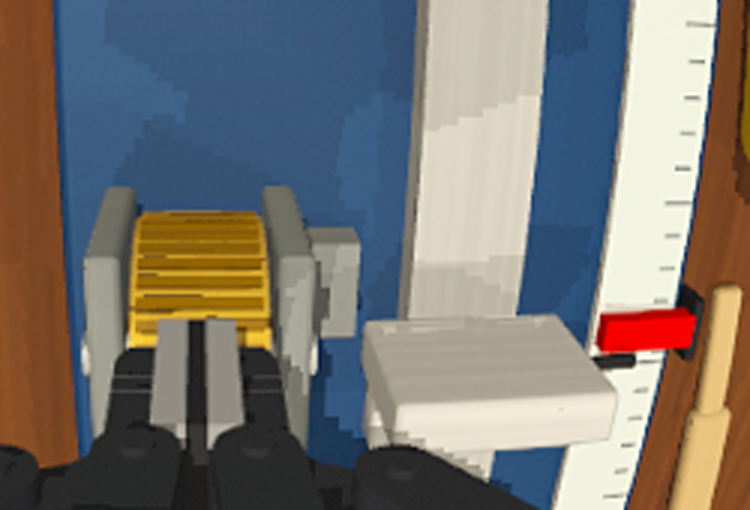

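>>> apply_moves:
  targets: [0,0,0.5,0,0,0,0,0.012,-0.28,0.5,0,0,0,0,0.024,-0.57,0.5,0,0,0,0,0.024,-0.57,0.2,0,0,0,0,0.024,-0.57,0,0,0,0,0]

```text
time: 8.35
ee_pos: [0.5148, 0.102, 0.0777]
tcp_rot: [180.0, 0.0, 92.3]
wrist_force: [1.7, -0.6, 4.2]
opening: 0.0001
```

>>> apply_moves:
  targets: [0,0,0,0,0,0,0,-0.005,0.11,0,0,0,0,0,-0.01,0.22,0,0,0,0,0,-0.014,0.32,0,0,0,0,0,-0.014,0.32,0,0,0,0,0]

```text
time: 8.85
ee_pos: [0.5141, 0.113, 0.0787]
tcp_rot: [-180.0, -0.0, 92.5]
wrist_force: [-0.9, 0.7, 2.3]
opening: -0.0002
```

```bash
python3 gap.py w10
```

```text
8.85 [-0.90320185  0.70940974  2.28605738] [0.51411396 0.11304752 0.07867959]
mark px [410.00694444 230.72916667] [392 225  31  13 288]
mark [ 0.07492863 -0.01431709]
0.058 ptr -0.0126 width 2.0 gap mm -1.8
0.06 ptr -0.0134 width 3.6 gap mm -1.0
0.062 ptr -0.0139 width 4.4 gap mm -0.4
0.064 ptr -0.0139 width 4.4 gap mm -0.4
0.066 ptr -0.0139 width 4.4 gap mm -0.4
```

>>> apply_moves:
  targets: [0,0,0.5,0,0,0,0,0,0,1.5,0,0,0,0,0,0,2.5,0,0,0,0,0,0,3,0,0,0,0,0,0,3,0,0,0,0]

```text
time: 9.4
ee_pos: [0.5153, 0.1125, 0.1717]
tcp_rot: [179.8, -0.0, 92.4]
wrist_force: [-0.4, -0.1, -0.5]
opening: 0.0001
```

```bash
python3 gap.py w11; python3 - <<'E'
from h import *
w=camera('wrist');cv2.imwrite('pics/w11b.png',cv2.resize(w['img'][160:250,320:420,::-1],None,fx=7,fy=6.5,interpolation=cv2.INTER_CUBIC))
s=camera('scene');cv2.imwrite('pics/s11.png',cv2.resize(s['img'][150:250,205:340,::-1],None,fx=5.9,fy=5.9,interpolation=cv2.INTER_CUBIC))
E
```

```text
9.4 [-0.40343362 -0.14005153 -0.46042404] [0.51529284 0.11253056 0.17168345]
mark px [372.07978723 198.09042553] [358 193  26  11 188]
mark [ 0.07766665 -0.01785205]
0.06 ptr -0.0157 width 4.0 gap mm -2.2
0.062 ptr -0.0163 width 4.4 gap mm -1.5
0.064 ptr -0.0161 width 4.0 gap mm -1.7
0.066 ptr -0.0163 width 4.4 gap mm -1.6
```

View pics/w11b.png

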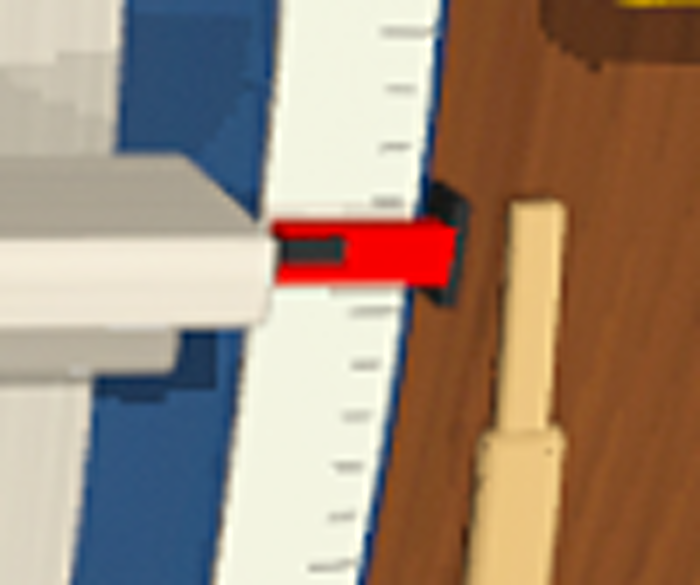

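View pics/s11.png

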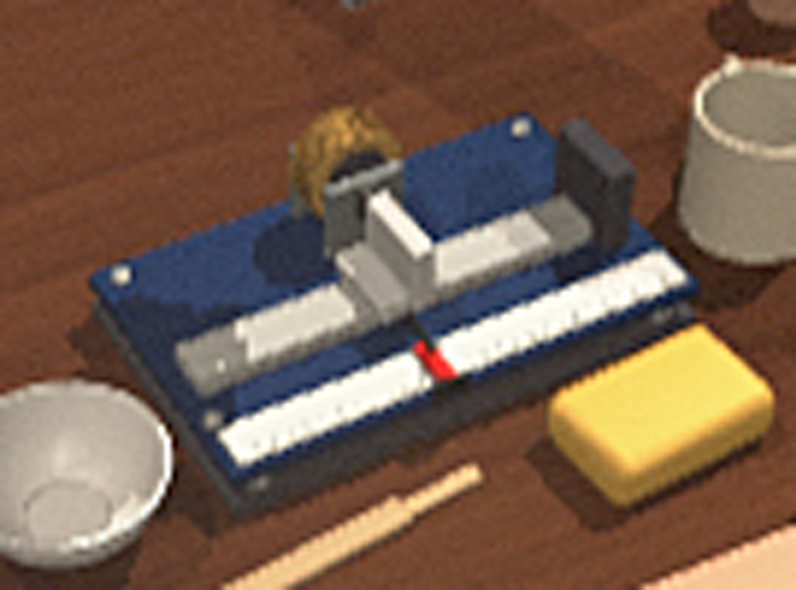

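>>> apply_moves:
  targets: [0,-1,0,0,0,0,0,0,-2,0,0,0,0,0,0,-3,0,0,0,0,0,0,-3,0,0,0,0,0,0,-3,0,0,0,0,0]

```text
time: 10.05
ee_pos: [0.5138, 0.022, 0.1675]
tcp_rot: [-179.9, -0.0, 92.3]
wrist_force: [0.6, 0.0, -0.6]
opening: 0.0001
```

```bash
python3 gap.py w12; python3 - <<'E'
from h import *
w=camera('wrist');print(w['origin']);cv2.imwrite('pics/w12f.png',w['img'][:,:,::-1]);cv2.imwrite('pics/w12b.png',cv2.resize(w['img'][65:145,320:420,::-1],None,fx=7,fy=7,interpolation=cv2.INTER_CUBIC))
E
```

```text
10.05 [ 0.58465808  0.03247541 -0.55768712] [0.51375733 0.02197115 0.16749766]
mark px [386.96842105 117.47894737] [372 113  26  10 190]
mark [ 0.07841467 -0.01862704]
0.058 ptr -0.0159 width 4.0 gap mm -2.7
0.06 ptr -0.0157 width 4.0 gap mm -2.9
0.062 ptr -0.016 width 3.6 gap mm -2.7
0.064 ptr -0.016 width 3.6 gap mm -2.6
0.066 ptr -0.016 width 3.6 gap mm -2.6
[0.51032338 0.10184526 0.33541737]
```

View pics/w12b.png

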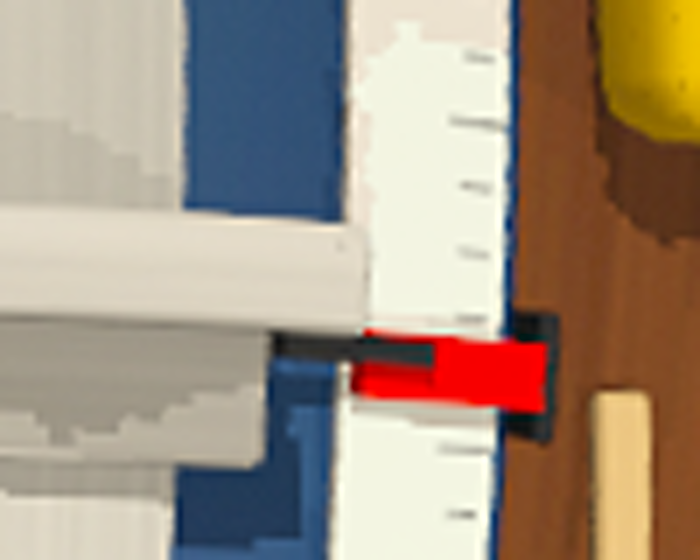

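>>> apply_moves:
  targets: [0,1.2,0,0,0,0,0,0,2.4,0,0,0,0,0,0,2.9,-1.2,0,0,0,0,0,2.9,-2.4,0,0,0,0,0,2.9,-2.7,0,0,0,0]

```text
time: 10.65
ee_pos: [0.5119, 0.1104, 0.0835]
tcp_rot: [-179.7, 0.0, 92.5]
wrist_force: [-0.6, 0.5, 4.8]
opening: 0.0
```

>>> apply_moves:
  targets: [0,0,-0.3,0,0,0,0,0,0,-0.3,0,0,0,0,0.002,-0.05,-0.3,0,0,0,0,0.004,-0.1,-0.3,0,0,0,0,0.004,-0.1,-0.3,0,0,0,0]

```text
time: 11.15
ee_pos: [0.5151, 0.106, 0.0798]
tcp_rot: [179.9, -0.0, 92.4]
wrist_force: [-0.0, -0.3, 2.5]
opening: 0.0002
```

>>> apply_moves:
  targets: [0,0,0.5,0,0,0,0,0,0,1.5,0,0,0,0,0,0,2.7,0,0,0,0,0,-1.5,3,0,0,0,0,0,-2.8,3,0,0,0,0]

```text
time: 11.65
ee_pos: [0.5154, 0.0217, 0.1721]
tcp_rot: [179.7, 0.0, 92.5]
wrist_force: [0.7, -0.4, 0.3]
opening: -0.0001
```

>>> apply_moves:
  targets: [0,0,0,0,0,0,0,0,0,0,0,0,0,0]

```text
time: 11.85
ee_pos: [0.5146, 0.0216, 0.1696]
tcp_rot: [179.9, -0.0, 92.3]
wrist_force: [-0.2, -0.2, 0.5]
opening: 0.0002
```

```bash
python3 gap.py w13; python3 - <<'E'
from h import *
w=camera('wrist');print(w['origin']);cv2.imwrite('pics/w13b.png',cv2.resize(w['img'][65:145,320:420,::-1],None,fx=7,fy=7,interpolation=cv2.INTER_CUBIC))
E
```

```text
11.85 [-0.16126488 -0.22191302  0.51329548] [0.51461106 0.02157925 0.16961442]
mark px [384.53684211 116.38421053] [370 111  26  11 190]
mark [ 0.07782573 -0.01829796]
0.058 ptr -0.019 width 3.6 gap mm 0.7
0.06 ptr -0.0187 width 4.0 gap mm 0.4
0.062 ptr -0.0188 width 3.6 gap mm 0.5
0.064 ptr -0.0186 width 3.2 gap mm 0.3
0.066 ptr -0.0186 width 3.2 gap mm 0.3
[0.51066887 0.10160568 0.33697826]
```

View pics/w13b.png

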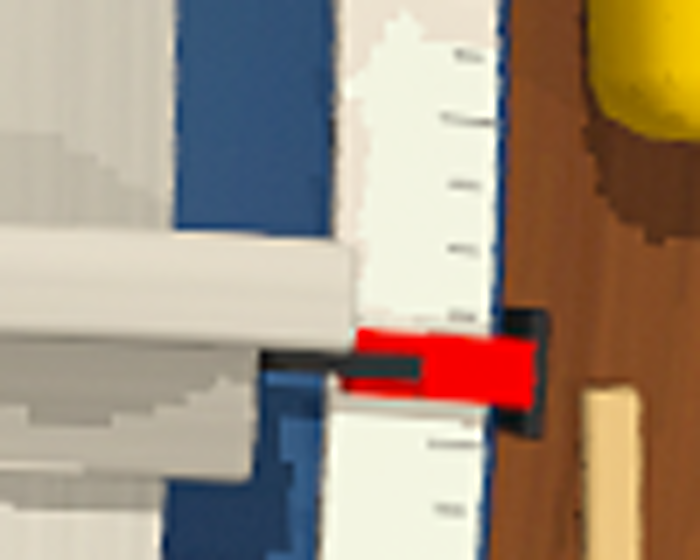

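>>> apply_moves:
  targets: [-0.2,-0.3,1,0,0,0,0,-1,-1.3,1.5,0,0,0,0,-2,-2.6,1.5,0,0,0,0,-3,-3.8,1.5,0,0,0,0,-4,-5,1.5,0,0,0,0]

```text
time: 12.45
ee_pos: [0.3935, -0.1277, 0.2138]
tcp_rot: [180.0, 0.0, 92.5]
wrist_force: [0.9, -0.9, 0.2]
opening: 0.0002
```

>>> apply_moves:
  targets: [0,0,0,0,0,0,0,0,0,0,0,0,0,0]

```text
time: 12.65
ee_pos: [0.3943, -0.1277, 0.214]
tcp_rot: [179.9, 0.0, 92.3]
wrist_force: [-0.1, 1.5, 0.2]
opening: 0.0001
```

```bash
python3 - <<'E'
from h import *
s=camera('scene');cv2.imwrite('pics/s14.png',s['img'][:,:,::-1]);cv2.imwrite('pics/s14z.png',cv2.resize(s['img'][150:250,205:340,::-1],None,fx=5.9,fy=5.9,interpolation=cv2.INTER_CUBIC))
a=cv2.imread('pics/scene0.png')[:,:,::-1].astype(int);df=cv2.blur(np.abs(a-s['img']).max(2).astype(np.float32),(3,3));print([ (i*32,j*32,round(float(df[j*32:j*32+32,i*32:i*32+32].max()))) for j in range(3,11) for i in range(16) if df[j*32:j*32+32,i*32:i*32+32].max()>45])
o=bot.get_obs();print(o['time'],o['ee_pos'],o['wrist_force'],o['qd'])
E
```

```text
[(0, 96, 125), (32, 96, 106), (128, 96, 90), (160, 96, 120), (192, 96, 174), (224, 96, 72), (0, 128, 119), (160, 128, 128), (192, 128, 94), (64, 160, 46), (96, 160, 52), (128, 160, 57), (160, 160, 52), (192, 160, 47), (224, 160, 202), (256, 160, 204), (0, 192, 46), (32, 192, 45), (64, 192, 81), (96, 192, 54), (128, 192, 52), (224, 192, 202), (256, 192, 201), (0, 224, 48), (96, 224, 46), (32, 256, 52), (64, 256, 84), (96, 256, 84)]
12.7 [ 0.39480003 -0.12711375  0.213775  ] [0.78328416 0.46248224 0.70358511] [ 1.4409204   0.87815392  0.42635176 -0.13352492  0.02292982 -0.04192525]
```

View pics/s14z.png

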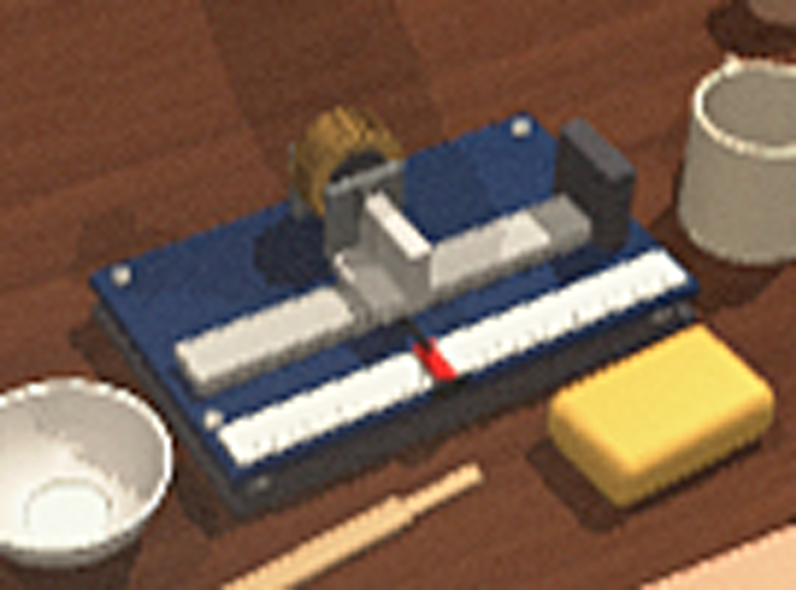

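```bash
python3 -c "
from h import *
print(bot.job_done(),bot.get_obs()['time'])"
```

```text
the job is handed in; nothing more can be done
the job is handed in; nothing more can be done
```

The pointer now stands on the middle of the red mark, and I've handed the job in after about 13 s. I rolled the wheel with the shut fingertips: four strokes towards +y, then one stroke of about 3 mm back because the first four overshot by about 2.6 mm. The hand is well clear of the gauge.

**Final position:** with the wrist camera almost directly over the mark, the pointer measured about 0.3–0.7 mm short of the mark's centre by script. Read by eye, it was about 0.2 mm off. The uncertainty is roughly 1 mm.

**Rest of the scene:** in the last scene picture the gauge stood where it started, and the bowl, sponge, knife and mug near it looked unmoved. I did not check the jar, test cup and batten separately. The before-and-after picture also changed near the jar, which I took to be the arm's shadow.

**Force:** the press stayed between about 2 and 5 N.

**Readings that disagreed:**
- **Fingertip height:** the wheel was first felt with the reported tool height near 83 mm, although its top is at 108 mm. I therefore felt for the wheel by force instead of relying on the height.
- **Pointer gap:** the reading taken while pressing, from an angle, showed only 0.4 mm of overshoot. The views from farther overhead showed 1.6 mm and then 2.6 mm. I trusted the overhead view.

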